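# Clear the coating bed and set its blade gap

## Robot

A 6-joint arm with a two-finger parallel gripper is mounted at the origin on the work surface. World frame = base frame: x ahead of the robot, y to its left, z up, the work surface at z = 0. Lengths are in m, angles in rad, forces in N, time in s.
With the tool pointing down it reaches from about 0.375 to 0.9 m from the base axis. Payload 3.1 kg.
Tool frame: the origin (TCP) lies between the finger pads; the fingertips stand 8 mm ahead of it and the grasp point (between the pads) lies 11 mm behind it; z points along the fingers, y is the direction in which the jaws open and shut (so a half turn about z gives the same grasp; the last joint's range is limited). The gripper opens to 85 mm and grips with 20 to 120 N. Pads are 22 mm wide; open, the fingers measure 114 mm over their backs; the gripper's body (76 mm by 85 mm) begins 54 mm behind the grasp point. The pads swing forward as they close: fully open they stand 13 mm farther back than shut.
Start: joints at [0.981, 0.527, 1.433, -0, 1.181, -0.178], TCP at [0.25, 0.573, 0.216] pointing down, gripper open.
Joint ranges: [-3.08, 3.08], [-0.75, 2.2], [0.22, 2.44], [-1.43, 4.57], [0, 2.65], [-2.85, 2.85]. Speed limits (rad/s): [2.79, 2.79, 3.14, 3.14, 3.14, 3.14].

## Interface

Orientations are given as a unit quaternion [x, y, z, w].
In Python, from bench import bot gives the robot as it stands.
- The arm moves only by the tool jog_arm, never from a script. Its argument "increments" is a list of rows, each an object with "slide": the shift along the tool's x, y, z in mm, a list of three; "rotation": the turn, a rotation vector about the tool's x, y, z in degrees, a list of three. A call has 1 to 12 rows; each row shifts and turns the commanded pose from where the row before left it, along the tool's axes as they then stand; what a row does not reach is not made up. A row lasts 1/12 s, in which the tool goes at most 41.7 mm and 7.16 degrees, less where a joint would pass 70% of its speed; a pose out of reach is approached as far as the arm can. A call is refused whole if a number of a shift passes 41.7 or a number of a turn 7.16, either way. A call with a gripper value outside its range is refused whole. "gripper" is the closure, from 0 (fully open) to 1 (shut), set as the call begins (left out, the last holds). The fingers move at their own pace and stop on an object; "force" is the grip in N (left out, the last holds). Time passes only in rows, so rows that do not move let the fingers close. It gives the time, the measured TCP pose, the force and the opening at its end, in the units of the state.
- bot.get_state(): the state, without advancing time (a new reading comes with each control period).
- bot.get_image(name): name is "scene" or "top"; returns the picture (400x640x3 uint8, red, green, blue); there is no depth.
- bot.camera_model(name): a dict with "intrinsics" (3x3 intrinsics, pixels), "eye" and "attitude" of the camera in the world. Camera axes: x right, y down, z forward; pixel columns grow to the right and rows downward; lengths in m; the calibration is good to about 2 mm. A picture is of the moment at which its call begins. camera_model takes no time and is no camera call.
- bot.hand_in(): hands the job in, once; it reports no verdict.
Trained networks look in the newest picture that a camera, given by its name, has taken for a name from the list of things; names that differ only in an ending like _2 or _b are one class to them, and where a whole thing is asked for, a point or a joint stands for the part that bears it (a point fixed in the world has none). Each returns a list of dicts, best first, with "p" (0 to 1); they miss things now and then, are a little off and sometimes report something else, mostly with a low value. They report only what shows in the picture. A call takes as long as a camera call. They do not tell look-alikes from the thing itself.
- bot.recognise(camera, target): "point" ([x, y, z] in m, in world coordinates, good to about 4 mm: the middle of the surface that is visible of it).
- bot.cut_out(camera, target): "pixels" (400x640 bool, what is visible of it).
The state is a dict: "clock": time; "qpos": joint angles; "dq": joint speeds; "tau": joint torques, N m; "tool_pos": TCP position; "orientation": TCP orientation; "wrist_force": force on the tool from outside, world axes, zero at the start; "torque": the same for the moment, N m; "finger_gap": opening from 0.0 (shut) to 1.0 (fully open).
Only numpy, scipy, OpenCV 4.12 (cv2) and the standard library are available. Lean on these libraries where they do the work, as an engineer would, in place of code of your own. Each camera call takes 0.05 s, during which the arm holds its last target. There are 200 camera calls.

## Task

Take the scraper block, set it down on the steel bed and wipe the loose plaster chips off the plate onto the bench (push them with the scraper, never with the gripper), then stand the scraper upright on the bench again, off the bed, and let go of it. Then grip the thumbscrew on the gate, turn it clockwise until it seats, back it off a quarter turn and finish there, still gripping it and holding it still. Leave everything else on the bench where it is.

Things in the scene. Friction and masses are not known exactly. Their poses are not given: they have to be found in the camera images.
- bed: Steel plate 170 (its x) x 340 (its y) x 24 mm, fixed; origin at the centre of its underside, on the bench; z up. At its +y end a dark steel gate straddles it: two posts and a crossbar 170 long (x), 30 wide, centred at y = +140 mm, crossbar top 86 mm above the bench, a thin blade under it. The plate is open from the gate to its -y end.
- thumbscrew (a joint): Brass thumbscrew upright on the middle of the crossbar. Rad: 0 = seated (hard stop, blade down on the plate), grows as it is backed off. Clockwise seen from above screws it down. It starts 0.6 to 1.35 rad (less than a quarter turn) off its seat. Friction 0.1 N m, no spring; it stays at its height as it turns, the blade moves 6 mm per turn.
- wing (a point): Flat wing of the thumbscrew, the part to grip: 46 long (its x) x 10 thick (its y) x 26 mm high (its z, up); origin at its centre, on the screw's axis, at x = 0, y = +140, z = 112 mm of the bed. It turns with the screw; its x lies along the bed's x when seated. Grip across its thickness, from above; its lower edge is 13 mm above the crossbar.
- scraper: Scraper block: grey plastic foot 130 (its x) x 28 (its y) x 30 mm high, above it a wooden grip 110 x 26 x 30 mm, 60 mm high in all, 0.1 to 0.21 kg. Origin at the centre of its underside, z up. Starts standing upright on the bench beyond the bed's +y end. Grip across its 26 mm thickness, from above.
- chip0_center (a point): Centre of a loose chip of dried plaster, 28 x 22 x 12 mm, lying flat on the steel plate between the gate and the open end, within 65 mm of the bed's long centre line.
- chip1_center (a point): Centre of a loose chip of dried plaster, 28 x 22 x 12 mm, lying flat on the steel plate between the gate and the open end, within 65 mm of the bed's long centre line.
- chip2_center (a point): Centre of a loose chip of dried plaster, 28 x 22 x 12 mm, lying flat on the steel plate between the gate and the open end, within 65 mm of the bed's long centre line.
- chip3_center (a point): Centre of a loose chip of dried plaster, 28 x 22 x 12 mm, lying flat on the steel plate between the gate and the open end, within 65 mm of the bed's long centre line.
- tape_roll: Roll of tape lying flat, 100 mm outside diameter, 24 mm high; origin under its centre. A bystander, to be left alone.
- tub: White closed tub, 84 mm diameter, 75 mm high; origin under its centre. A bystander, to be left alone.
- brush_can: Tin can with paint brushes in it, can 90 mm diameter, 110 mm high, brushes to about 230 mm; origin under its centre. A bystander, to be left alone.
- bench_brush: Wooden-handled brush lying on the bench; origin under it. A bystander, to be left alone.
- tape_measure: Black tape measure, 70 x 45 x 60 mm high; origin under its centre. A bystander, to be left alone.
- paint_tin: Small paint tin, 72 mm diameter, 55 mm high; origin under its centre. A bystander, to be left alone.
- knife_box: Flat cardboard box, 120 x 50 x 22 mm; origin under its centre. A bystander, to be left alone.
Mind the look-alikes: they are no part of the job. What is shaped like the scraper but purple is not meant.

How it is judged:
On the way, in this order (a step that is already met when the one before it is completed fails the run):
1. the held scraper is down at the plate (its underside within 10 mm of the plate's top) (contact force between the fingers and scraper above 2 N and z of scraper in the frame of bed between 0.019 and 0.034 m and y of scraper in the frame of bed between -0.17 and 0.17 m and x of scraper in the frame of bed between -0.085 and 0.085 m), for 0.1 s.
2. all four chips are off the plate (height (world z) of each of chip0_center, chip1_center, chip2_center, chip3_center below 0.02 m), for 0.1 s.
3. the scraper stands upright on the bench, let go (height (world z) of scraper below 0.008 m and angle between scraper's own z axis and vertical below 0.15 rad and contact force between the fingers and scraper below 0.3 N), for 0.2 s.
4. the thumbscrew is seated (value of joint thumbscrew below 0.06 rad and contact force between the fingers and thumbscrew above 2 N), for 0.1 s.
At the end, for the whole second after the job is handed in: Thumbscrew 1.571 rad (give or take 0.2) off its seat, at rest, gripped with over 3 N, grasp point within 30 mm of the wing's centre; all chip centres under 20 mm above the bench; scraper standing upright (within 0.15 rad) on the bench, not gripped (all of step 2 and all of step 3 and value of joint thumbscrew between 1.371 and 1.771 rad and velocity of joint thumbscrew between -0.05 and 0.05 rad/s and contact force between the fingers and thumbscrew above 3 N and distance between the grasp point and wing below 0.03 m); the arm keeps its last pose, push and grip.
It fails at once if a chip is pushed with the gripper or arm (over 1 N) (contact force between any of the fingers, the arm and chip0 above 1 N or contact force between any of the fingers, the arm and chip1 above 1 N or contact force between any of the fingers, the arm and chip2 above 1 N or contact force between any of the fingers, the arm and chip3 above 1 N).
It fails at once if a bystander is moved more than 30 mm or tipped (distance of any of tape_roll, tub, brush_can, bench_brush, tape_measure, paint_tin, knife_box from where it was at the start of the episode above 0.03 m or angle between any of tape_roll, tub, brush_can, tape_measure, paint_tin, knife_box's own z axis and vertical above 0.5 rad).
It also fails if it takes over 72 s, if anything falls off the work surface, if the arm or the gripper's body presses on something with over 40 N, if the wrist force passes 120 N, or if a joint passes its speed limit or range.

## Working session

There is one attempt and no reset: what is moved stays moved. The work goes in short steps, Python scripts to look and compute and a tool call to move; the robot and the scene stay as the last step left them, time stands still between calls to the robot, and variables do not carry over. Pictures are saved under pics/ and viewed, about 8 in all and at most 12, crops included, and the job is handed in when it is done.

Besides the shell and the picture viewer there is one more tool, called after "Request:" by a JSON object that holds its "api" and its "payload", one argument or row to a line. jog_arm: Moves the arm, as the interface text tells. Its arguments: {"type":"object","properties":{"increments":{"type":"array","items":{"type":"object","properties":{"slide":{"type":"array","items":{"type":"number"}},"rotation":{"type":"array","items":{"type":"number"}}}}},"gripper":{"type":"number"},"force":{"type":"number"}},"required":["increments"]}

```bash
mkdir -p pics
python3 - <<'E'
from bench import bot
import cv2, numpy as np
s=bot.get_state(); print(s)
for c in ("scene","top"):
    im=bot.get_image(c); cv2.imwrite(f"pics/{c}0.png",im[:,:,::-1]); print(c,bot.camera_model(c))
    for t in ["bed","thumbscrew","wing","scraper","chip0_center","tape_roll","tub","brush_can","bench_brush","tape_measure","paint_tin","knife_box"]:
        print(t,[(np.round(d["point"],3).tolist(),round(d["p"],2)) for d in bot.recognise(c,t)][:6])
print(bot.get_state()["clock"])
E
```

```text
{'clock': 0.0, 'qpos': array([ 9.80485184e-01,  5.28474339e-01,  1.43389510e+00,  7.80614031e-06,
        1.18136131e+00, -1.78500313e-01]), 'dq': array([ 0.00018136,  0.0005727 ,  0.00146772, -0.00152589, -0.00061322,
        0.00127987]), 'tau': array([-7.84005897e-04, -4.42345476e+01, -1.78028405e+01, -7.64185984e-05,
        8.45623319e-03,  1.84853997e-05]), 'tool_pos': array([0.24972422, 0.5721413 , 0.2145309 ]), 'orientation': array([ 2.04454870e-01,  9.78875407e-01, -9.89675796e-04, -4.04247251e-04]), 'wrist_force': array([-0.69643811,  0.54544225, -0.2444872 ]), 'torque': array([-0.02973813,  0.05144735,  0.00172397]), 'finger_gap': 1.0044167260391546}
scene {'intrinsics': array([[405.82520142,   0.        , 317.17504159],
       [  0.        , 405.82520142, 200.4214867 ],
       [  0.        ,   0.        ,   1.        ]]), 'eye': array([0.96967222, 0.45131743, 1.13625408]), 'attitude': array([ 0.34295676,  0.89986376, -0.25362073, -0.09111753])}
bed [([0.552, -0.029, 0.021], 0.82)]
thumbscrew [([0.573, 0.081, 0.123], 0.52)]
wing [([0.576, 0.08, 0.122], 0.6)]
scraper [([0.5
[... 779 characters left out ...]
, 'attitude': array([ 0.70963518, -0.69906483,  0.0618231 , -0.06248342])}
bed [([0.328, 0.198, 0.055], 0.15)]
thumbscrew [([0.575, 0.082, 0.125], 0.58)]
wing [([0.505, -0.066, 0.035], 0.62)]
scraper [([0.301, 0.402, 0.064], 0.95), ([0.491, 0.306, 0.057], 0.92)]
chip0_center []
tape_roll [([0.696, 0.317, 0.026], 0.73), ([0.506, -0.071, 0.038], 0.48), ([0.489, 0.306, 0.058], 0.25)]
tub [([0.788, -0.011, 0.076], 0.7)]
brush_can [([0.644, 0.424, 0.113], 0.79), ([0.571, 0.08, 0.126], 0.17)]
bench_brush [([0.485, -0.442, 0.018], 0.74)]
tape_measure [([0.674, -0.402, 0.059], 0.84)]
paint_tin [([0.327, 0.198, 0.054], 0.92)]
knife_box [([0.775, 0.129, 0.02], 0.64), ([0.646, 0.422, 0.114], 0.42)]
1.3
```

View pics/top0.png

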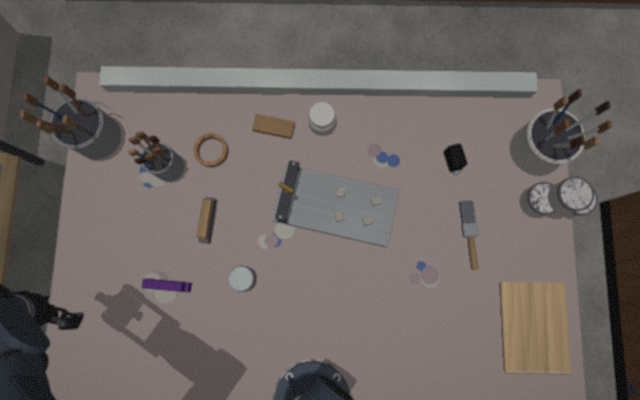

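View pics/scene0.png

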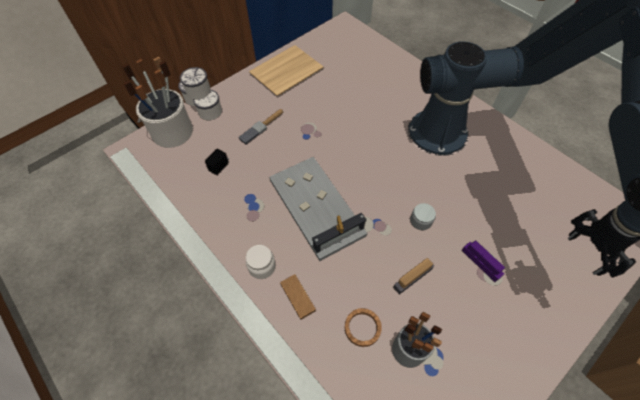

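In the top view, the scraper candidates are the grey and wooden block at (206,220) and the purple block at (166,285). The grey and wooden one fits the description and purple is excluded. The chips are at about (341,192), (376,200), (340,215) and (368,220), and the wing is at (286,187). I'll confirm with an enlarged crop.

```bash
cat > h.py <<'E'
from bench import bot
import cv2, numpy as np
from scipy.spatial.transform import Rotation as R
def cam(c):
    m=bot.camera_model(c); return np.array(m["intrinsics"]),np.array(m["eye"]),R.from_quat(m["attitude"]).as_matrix()
def ray(c,px,z):
    K,e,A=cam(c); px=np.atleast_2d(px).astype(float)
    d=(A@np.linalg.inv(K)@np.c_[px,np.ones(len(px))].T).T
    return e+d*((z-e[2])/d[:,2])[:,None]
def proj(c,P):
    K,e,A=cam(c); q=(np.atleast_2d(P)-e)@A@K.T; return q[:,:2]/q[:,2:]
E
python3 - <<'E'
from h import *
for c in ("top","scene"):
    bot.get_image(c)
    for t,z in [("scraper",.06),("wing",.125),("chip0_center",.036),("bed",.024)]:
        for d in bot.cut_out(c,t)[:6]:
            m=d["pixels"].astype(np.uint8); ys,xs=np.nonzero(m)
            if len(xs)<4: continue
            P=ray(c,np.c_[xs,ys],z)[:,:2]
            r=cv2.minAreaRect((P*1000).astype(np.float32))
            print(c,t,round(d["p"],2),len(xs),np.round([xs.mean(),ys.mean()],1),np.round(P.mean(0),3),np.round(r[0],0),np.round(r[1],0),round(r[2],1))
a=cv2.imread("pics/top0.png"); b=cv2.imread("pics/scene0.png")
A=cv2.resize(a[150:260,185:405],(800,400),interpolation=cv2.INTER_CUBIC)
B=cv2.resize(b[150:300,260:440],(720,600),interpolation=cv2.INTER_CUBIC)
cv2.imwrite("pics/topc.png",A);cv2.imwrite("pics/scenec.png",B)
E
```

```text
top scraper 0.94 638 [206.1 219.3] [0.486 0.304] [486. 304.] [ 41. 128.] 84.2
top scraper 0.78 552 [165.9 284.3] [0.306 0.403] [306. 403.] [137.  31.] 85.9
top chip0_center 0.64 61 [340.7 190.9] [ 0.577 -0.071] [577. -71.] [23. 20.] 0.9
top bed 0.67 6589 [334.  204.6] [ 0.539 -0.052] [544. -56.] [345. 185.] 76.8
top bed 0.47 502 [454.8 156.8] [ 0.687 -0.405] [ 684. -407.] [85. 61.] 16.4
scene scraper 0.89 780 [484.3 260.3] [0.323 0.42 ] [322. 419.] [124.  57.] 84.5
scene scraper 0.83 526 [413.  276.1] [0.509 0.317] [508. 317.] [ 37. 132.] 84.3
scene wing 0.64 75 [339.7 224.9] [0.576 0.088] [574.  87.] [48. 17.] 47.0
scene bed 0.73 4944 [318.8 208.6] [ 0.545 -0.039] [531. -51.] [347. 198.] 78.7
scene bed 0.55 425 [258.7 127.8] [ 0.483 -0.431] [ 466. -434.] [199.  51.] 9.0
```

View pics/topc.png

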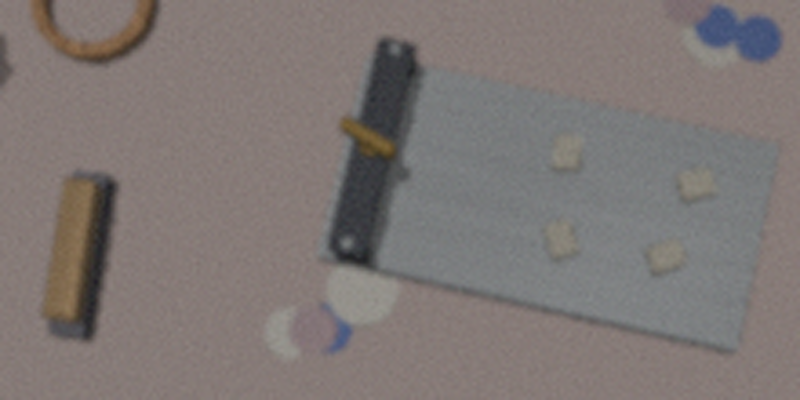

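View pics/scenec.png

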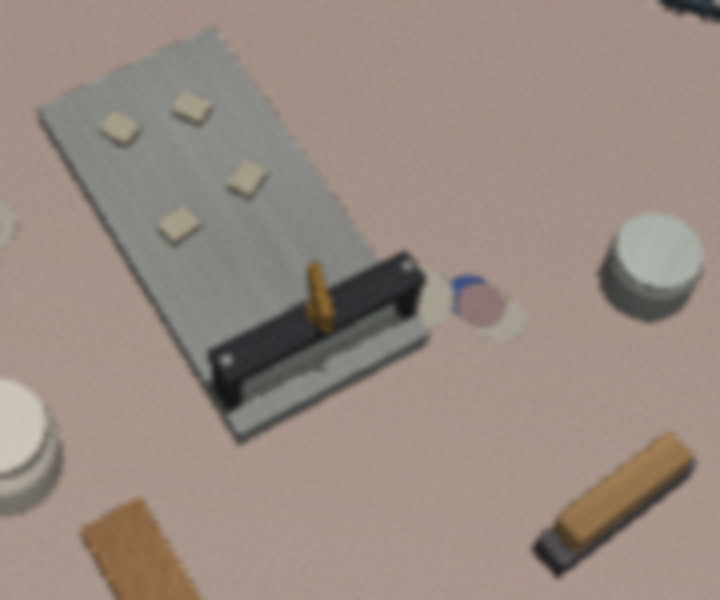

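The crops confirm that the grey-footed wooden block is the scraper, at top-crop (75,255). The crops also give the bed corners, crossbar, wing and four chips. Next I'll fit the poses from corner pixels in both views.

Run:
```python
from h import *
from scipy.optimize import least_squares
T=lambda L:np.array(L)/3.636+[185,150]-0.36*0
S=lambda L:np.array(L)/4+[260,150]
def fit(model,obs,x0):
    def P(p):
        c,s=np.cos(p[2]),np.sin(p[2]); M=np.array(model); return np.c_[p[0]+c*M[:,0]-s*M[:,1],p[1]+s*M[:,0]+c*M[:,1],M[:,2]]
    out=[]
    for sel in (["top"],["scene"],["top","scene"]):
        f=lambda p:np.concatenate([(proj(c,P(p))[obs[c][0]]-obs[c][1]).ravel() for c in sel])
        r=least_squares(f,x0); out.append((sel,np.round(r.x,4),round(np.sqrt(np.mean(r.fun**2)),2)))
    return out
bx,by=.085,.17
bed=[(bx,-by,.024),(-bx,-by,.024),(-bx,by,.024),(bx,by,.024)]
for o in fit(bed,{"top":([0,1,2],T([(776,143),(735,350),(322,258)])),"scene":([1,0,3,2],S([(215,30),(40,112),(240,432),(428,337)]))},[.54,-.05,-.2]):print("bed",o)
g=[(.055,.013,.06),(.055,-.013,.06),(-.055,-.013,.06),(-.055,.013,.06)]
for o in fit(g,{"top":([0,1,2,3],T([(65,178),(100,182),(78,320),(43,316)])),"scene":([2,3,0,1],S([(672,432),(692,455),(578,545),(558,520)])) if 0 else ([2,3,0,1],S([(672,432),(692,455),(578,545),(558,520)]))},[.49,.31,-.15]):print("scr",o)
print("chips top",np.round(ray("top",T([(567,153),(697,184),(561,240),(665,257)]),.036)[:,:2],3).tolist())
print("chips scene",np.round(ray("scene",S([(178,223),(119,127),(247,178),(192,105)]),.036)[:,:2],3).tolist())
print("wing top",ray("top",T([(343,122),(393,152)]),.125)[:,:2]); print("scene",ray("scene",S([(316,265),(324,320)]),.125)[:,:2])
print("dots/others top", ray("top",T([(395,50),(347,243)]),.086)[:,:2],"scene",ray("scene",S([(227,359),(407,265)]),.086)[:,:2])
```

```text
bed (['top'], array([ 0.5381, -0.058 , -0.2011]), np.float64(0.97))
bed (['scene'], array([ 0.5409, -0.0522, -0.2126]), np.float64(0.9))
bed (['top', 'scene'], array([ 0.5395, -0.0554, -0.2066]), np.float64(1.19))
scr (['top'], array([ 0.4886,  0.3082, -0.0957]), np.float64(0.35))
scr (['scene'], array([ 0.4925,  0.3154, -0.0877]), np.float64(0.65))
scr (['top', 'scene'], array([ 0.4904,  0.3119, -0.0901]), np.float64(1.14))
chips top [[0.574, -0.072], [0.55, -0.174], [0.504, -0.068], [0.492, -0.149]]
chips scene [[0.577, -0.068], [0.554, -0.169], [0.509, -0.063], [0.495, -0.146]]
wing top [[0.57692945 0.09633039]
 [0.5549178  0.05879786]]
scene [[0.55858408 0.0661635 ]
 [0.58442963 0.10187113]]
dots/others top [[0.64239671 0.06242606]
 [0.49232114 0.09443395]] scene [[0.64262027 0.06488446]
 [0.49272397 0.09615085]]
```

```bash
cat >> h.py <<'E'
def go(x,y,z,yaw):
    """slides (mm, tool axes) with current attitude, then turn about tool z (deg) to bring tool y to yaw (deg)"""
    s=bot.get_state(); M=R.from_quat(s["orientation"]).as_matrix()
    d=M.T@(np.array([x,y,z])-s["tool_pos"])*1000
    now=np.degrees(np.arctan2(M[1,1],M[0,1])); t=(yaw-now+180)%360-180
    print("clk",round(s["clock"],2),"tcp",np.round(s["tool_pos"],4),"yaw",round(now,2),"slide",np.round(d,1),"turn z",round(-t,2),"tilt",np.round(M[:2,2],4),"q6",round(s["qpos"][5],2),"gap",round(s["finger_gap"],3),"F",np.round(s["wrist_force"],1))
E
python3 -c "
from h import *
go(.4905,.312,.13,84.8)"
```

```text
clk 1.8 tcp [0.2501 0.5727 0.2155] yaw 66.41 slide [-324.6 -142.7   85.5] turn z -18.39 tilt [-0. -0.] q6 -0.18 gap 0.995 F [-1.   0.7  0.3]
```

Request:
{"api": "jog_arm", "payload": {
  "increments": [
    {"slide": [-36,-15.9,8]},
    {"slide": [-36,-15.9,8]},
    {"slide": [-36,-15.9,8]},
    {"slide": [-36,-15.9,8]},
    {"slide": [-36,-15.9,8]},
    {"slide": [-36,-15.9,8]},
    {"slide": [-36,-15.9,8]},
    {"slide": [-36,-15.9,8]},
    {"slide": [-36,-15.9,8]},
    {"rotation": [0,0,-6.1]},
    {"rotation": [0,0,-6.1]},
    {"rotation": [0,0,-6.1]}
  ],
  "gripper": 0,
  "force": 70
}}

```text
invalid input at $.increments[0]: expected keys slide, rotation
```

Run:
```python
from h import *
go(.4905,.312,.041,84.8)
ims=[]
for c,n in (("top",(206,220)),("scene",(413,272))):
    im=bot.get_image(c)[:,:,::-1]; x,y=n
    ims.append(cv2.resize(im[y-40:y+40,x-53:x+53],(400,300),interpolation=cv2.INTER_CUBIC))
cv2.imwrite("pics/a.png",np.hstack(ims))
```

```text
clk 1.8 tcp [0.2501 0.5727 0.2155] yaw 66.41 slide [-324.6 -142.7  174.5] turn z -18.39 tilt [-0. -0.] q6 -0.18 gap 0.995 F [-1.   0.7  0.3]
```

View pics/a.png

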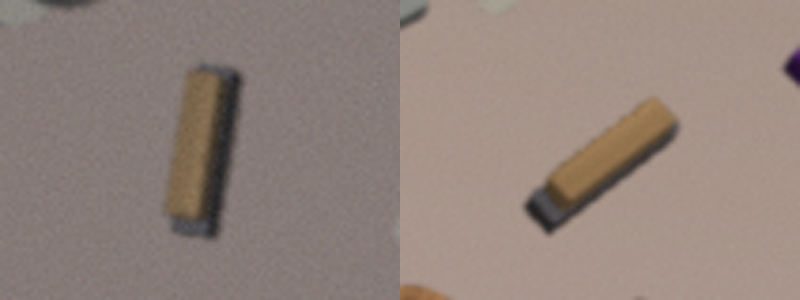

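The call was refused because each row needs both keys, so nothing moved. The crop again shows the grey-footed wooden scraper untouched, with purple only at the right edge of the scene half. I'll resend with both keys.

Request:
{"api": "jog_arm", "payload": {
  "increments": [
    {"slide": [-36,-15.9,8],"rotation": [0,0,0]},
    {"slide": [-36,-15.9,8],"rotation": [0,0,0]},
    {"slide": [-36,-15.9,8],"rotation": [0,0,0]},
    {"slide": [-36,-15.9,8],"rotation": [0,0,0]},
    {"slide": [-36,-15.9,8],"rotation": [0,0,0]},
    {"slide": [-36,-15.9,8],"rotation": [0,0,0]},
    {"slide": [-36,-15.9,8],"rotation": [0,0,0]},
    {"slide": [-36,-15.9,8],"rotation": [0,0,0]},
    {"slide": [-36,-15.9,8],"rotation": [0,0,0]},
    {"slide": [0,0,0],"rotation": [0,0,-6.1]},
    {"slide": [0,0,0],"rotation": [0,0,-6.1]},
    {"slide": [0,0,0],"rotation": [0,0,-6.1]}
  ],
  "gripper": 0,
  "force": 70
}}

```text
clock: 2.9
tool_pos: [0.4907, 0.3108, 0.1432]
orientation: [0.045, 0.999, -0.0, -0.0]
wrist_force: [-0.3, -0.0, 0.5]
finger_gap: 0.998
```

Run:
```python
from h import *
bot.get_image("top"); bot.get_image("top")
go(.4905,.312,.041,84.8)
```

```text
clk 3.0 tcp [0.4901 0.3116 0.1435] yaw 84.64 slide [ -0.3   0.5 102.5] turn z -0.16 tilt [0.0001 0.    ] q6 -1.1 gap 1.0 F [-0.  -0.1 -0.1]
```

Request:
{"api": "jog_arm", "payload": {
  "increments": [
    {"slide": [0,0,21],"rotation": [0,0,0]},
    {"slide": [0,0,21],"rotation": [0,0,0]},
    {"slide": [0,0,20],"rotation": [0,0,0]},
    {"slide": [0,0,20],"rotation": [0,0,0]},
    {"slide": [0,0,15],"rotation": [0,0,0]},
    {"slide": [0,0,5.5],"rotation": [0,0,0]},
    {"slide": [0,0,0],"rotation": [0,0,0]}
  ]
}}

```text
clock: 3.58
tool_pos: [0.4887, 0.3118, 0.0397]
orientation: [0.047, 0.999, -0.001, -0.001]
wrist_force: [0.0, 1.0, -0.2]
finger_gap: 0.997
```

Request:
{"api": "jog_arm", "payload": {
  "increments": [
    {"slide": [0,0,0],"rotation": [0,0,0]},
    {"slide": [0,0,0],"rotation": [0,0,0]},
    {"slide": [0,0,0],"rotation": [0,0,0]},
    {"slide": [0,0,0],"rotation": [0,0,0]},
    {"slide": [0,0,0],"rotation": [0,0,0]},
    {"slide": [0,0,0],"rotation": [0,0,0]},
    {"slide": [0,0,0],"rotation": [0,0,0]},
    {"slide": [0,0,0],"rotation": [0,0,0]}
  ],
  "gripper": 1,
  "force": 70
}}

```text
clock: 4.25
tool_pos: [0.4903, 0.3123, 0.0422]
orientation: [0.046, 0.999, 0.0, 0.001]
wrist_force: [-0.7, 0.9, 4.6]
finger_gap: 0.257
```

Run:
```python
from h import *
go(.5498,-.0065,.21,78.16); print(bot.get_state()["qpos"])
```

```text
clk 4.25 tcp [0.4903 0.3123 0.0422] yaw 84.69 slide [ -89.  -311.8 -168. ] turn z 6.53 tilt [0.0016 0.0009] q6 -1.1 gap 0.257 F [-0.7  0.9  4.6]
[ 3.74914061e-01  7.14380357e-01  1.67361020e+00  3.72068385e-04
  7.51756281e-01 -1.10346014e+00]
```

Request:
{"api": "jog_arm", "payload": {
  "increments": [
    {"slide": [0,0,-15],"rotation": [0,0,0]},
    {"slide": [0,0,-38],"rotation": [0,0,0]},
    {"slide": [0,0,-38],"rotation": [0,0,0]},
    {"slide": [0,0,-39],"rotation": [0,0,0]},
    {"slide": [0,0,-38],"rotation": [0,0,0]},
    {"slide": [-5,-18,0],"rotation": [0,0,0]},
    {"slide": [-10,-35,0],"rotation": [0,0,0]},
    {"slide": [-10,-35,0],"rotation": [0,0,0]},
    {"slide": [-10,-35,0],"rotation": [0,0,0]},
    {"slide": [-10,-35,0],"rotation": [0,0,0]},
    {"slide": [-10,-35,0],"rotation": [0,0,0]},
    {"slide": [-10,-35,0],"rotation": [0,0,0]}
  ]
}}

```text
clock: 5.25
tool_pos: [0.533, 0.0773, 0.209]
orientation: [0.046, 0.999, 0.0, -0.0]
wrist_force: [0.2, -0.2, -1.3]
finger_gap: 0.258
```

Request:
{"api": "jog_arm", "payload": {
  "increments": [
    {"slide": [-10,-35,0],"rotation": [0,0,0]},
    {"slide": [-10,-35,0],"rotation": [0,0,0]},
    {"slide": [-4,-14,0],"rotation": [0,0,3.3]},
    {"slide": [0,0,0],"rotation": [0,0,3.2]},
    {"slide": [0,0,0],"rotation": [0,0,0]},
    {"slide": [0,0,0],"rotation": [0,0,0]}
  ]
}}

```text
clock: 5.75
tool_pos: [0.5491, -0.007, 0.2088]
orientation: [0.102, 0.995, 0.0, -0.0]
wrist_force: [-0.9, 0.4, -0.9]
finger_gap: 0.253
```

Run:
```python
from h import *
go(.5525,-.006,.0675,78.16)
ims=[]
for c,n in (("top",(310,200)),("scene",(330,210))):
    im=bot.get_image(c)[:,:,::-1]; x,y=n
    ims.append(cv2.resize(im[y-75:y+75,x-100:x+100],(400,300),interpolation=cv2.INTER_CUBIC))
cv2.imwrite("pics/b.png",np.hstack(ims))
```

```text
clk 5.75 tcp [ 0.5491 -0.007   0.2088] yaw 78.25 slide [ -3.3   1.7 141.3] turn z 0.09 tilt [-0.0009  0.0004] q6 -1.58 gap 0.253 F [-0.9  0.4 -0.9]
```

View pics/b.png

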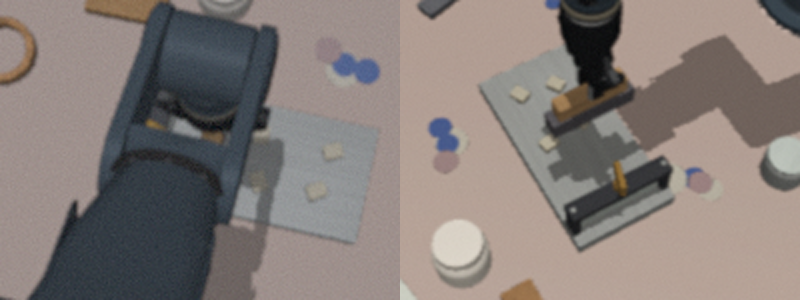

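Run:
```python
from h import *
p=np.array([(551,131),(633,99)]); px=np.c_[230+(p[:,0]-400)/2,135+p[:,1]/2]
P=ray("scene",px,.167); print(P, np.linalg.norm(P[0]-P[1]), P.mean(0)-[.5491+.014*.2,-.007+.014*.98,.167])
```

```text
[[ 0.61090431 -0.0170133   0.167     ]
 [ 0.48869214  0.02076393  0.167     ]] 0.12791767979121485 [-2.10177556e-03 -4.84468409e-03  8.32667268e-17]
```

Request:
{"api": "jog_arm", "payload": {
  "increments": [
    {"slide": [-3,2,15],"rotation": [0,0,0]},
    {"slide": [0,0,28],"rotation": [0,0,0]},
    {"slide": [0,0,28],"rotation": [0,0,0]},
    {"slide": [0,0,28],"rotation": [0,0,0]},
    {"slide": [0,0,20],"rotation": [0,0,0]},
    {"slide": [0,0,10],"rotation": [0,0,0]},
    {"slide": [0,0,8],"rotation": [0,0,0]},
    {"slide": [0,0,4],"rotation": [0,0,0]},
    {"slide": [0,0,0],"rotation": [0,0,0]},
    {"slide": [0,0,0],"rotation": [0,0,0]},
    {"slide": [0,0,0],"rotation": [0,0,0]}
  ]
}}

```text
clock: 6.77
tool_pos: [0.5539, -0.0057, 0.0691]
orientation: [0.103, 0.995, -0.0, 0.001]
wrist_force: [-0.4, -0.2, -1.4]
finger_gap: 0.255
```

Run:
```python
from h import *
# target bed (0.003,-0.195)
x,y=.003,-.195; c,s=.9787,-.2055
go(.5395+c*x-s*y,-.0554+s*x+c*y,.067,78.16)
```

```text
clk 6.77 tcp [ 0.5539 -0.0057  0.0691] yaw 78.22 slide [   1.2 -246.6    2.1] turn z 0.06 tilt [ 0.0024 -0.0005] q6 -1.58 gap 0.255 F [-0.4 -0.2 -1.4]
```

Request:
{"api": "jog_arm", "payload": {
  "increments": [
    {"slide": [0,0,1.5],"rotation": [0,0,0]},
    {"slide": [0,0,0],"rotation": [0,0,0]},
    {"slide": [0,-8,0],"rotation": [0,0,0]},
    {"slide": [0,-11,0],"rotation": [0,0,0]},
    {"slide": [0,-11,0],"rotation": [0,0,0]},
    {"slide": [0,-11,0],"rotation": [0,0,0]},
    {"slide": [0,-11,0],"rotation": [0,0,0]},
    {"slide": [0,-11,0],"rotation": [0,0,0]},
    {"slide": [0,-11,0],"rotation": [0,0,0]},
    {"slide": [0,-11,0],"rotation": [0,0,0]},
    {"slide": [0,-11,0],"rotation": [0,0,0]},
    {"slide": [0,-11,0],"rotation": [0,0,0]}
  ]
}}

```text
clock: 7.77
tool_pos: [0.5308, -0.1115, 0.0665]
orientation: [0.103, 0.995, 0.0, -0.0]
wrist_force: [0.4, -1.0, -0.8]
finger_gap: 0.257
```

Run:
```python
from h import *
x,y=.003,-.195; c,s=.9787,-.2055
go(.5395+c*x-s*y,-.0554+s*x+c*y,.067,78.16)
ims=[]
for c,n in (("top",(350,200)),("scene",(310,200))):
    im=bot.get_image(c)[:,:,::-1]; x,y=n
    ims.append(cv2.resize(im[y-75:y+75,x-100:x+100],(400,300),interpolation=cv2.INTER_CUBIC))
cv2.imwrite("pics/c.png",np.hstack(ims))
```

```text
clk 7.77 tcp [ 0.5308 -0.1115  0.0665] yaw 78.19 slide [ 1.000e-01 -1.383e+02 -5.000e-01] turn z 0.03 tilt [-0.0001  0.0001] q6 -1.78 gap 0.257 F [ 0.4 -1.  -0.8]
```

View pics/c.png

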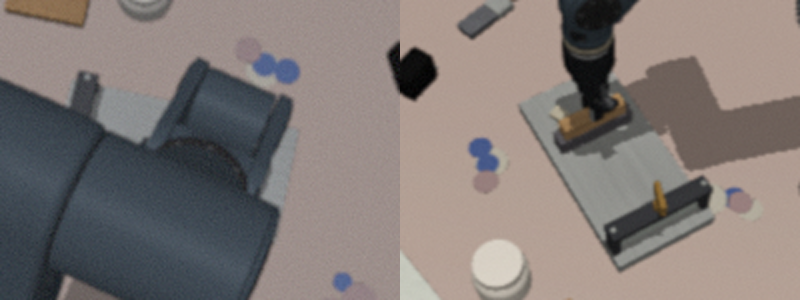

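The scraper at scene-crop (595,130) is sweeping the chips. The plate behind it is clean, and one chip is visible ahead at (555,112). I'll continue over the edge.

Request:
{"api": "jog_arm", "payload": {
  "increments": [
    {"slide": [0,-11,0],"rotation": [0,0,0]},
    {"slide": [0,-11,0],"rotation": [0,0,0]},
    {"slide": [0,-11,0],"rotation": [0,0,0]},
    {"slide": [0,-11,0],"rotation": [0,0,0]},
    {"slide": [0,-11,0],"rotation": [0,0,0]},
    {"slide": [0,-11,0],"rotation": [0,0,0]},
    {"slide": [0,-11,0],"rotation": [0,0,0]},
    {"slide": [0,-11,0],"rotation": [0,0,0]},
    {"slide": [0,-11,0],"rotation": [0,0,0]},
    {"slide": [0,-11,-0.5],"rotation": [0,0,0]},
    {"slide": [0,-11,-0.5],"rotation": [0,0,0]},
    {"slide": [0,-11,-0.5],"rotation": [0,0,0]}
  ]
}}

```text
clock: 8.87
tool_pos: [0.5038, -0.2407, 0.0681]
orientation: [0.103, 0.995, -0.0, 0.0]
wrist_force: [-0.1, 0.3, -0.8]
finger_gap: 0.254
```

Request:
{"api": "jog_arm", "payload": {
  "increments": [
    {"slide": [0,-8,-0.5],"rotation": [0,0,0]},
    {"slide": [0,0,0],"rotation": [0,0,0]},
    {"slide": [0,0,0],"rotation": [0,0,0]},
    {"slide": [0,0,-15],"rotation": [0,0,0]},
    {"slide": [0,0,-30],"rotation": [0,0,0]},
    {"slide": [0,0,-36],"rotation": [0,0,0]},
    {"slide": [0,0,-36],"rotation": [0,0,0]},
    {"slide": [0,0,-36],"rotation": [0,0,0]},
    {"slide": [0,0,0],"rotation": [0,0,0]}
  ]
}}

```text
clock: 9.62
tool_pos: [0.5064, -0.2492, 0.2289]
orientation: [0.102, 0.995, -0.004, 0.006]
wrist_force: [0.9, -0.4, -1.2]
finger_gap: 0.256
```

Run:
```python
from h import *
go(.4905,.312,.22,84.8)
ims=[]
for c,n in (("top",(390,210)),("scene",(300,180))):
    im=bot.get_image(c)[:,:,::-1]; x,y=n
    ims.append(cv2.resize(im[y-75:y+75,x-100:x+100],(400,300),interpolation=cv2.INTER_CUBIC))
cv2.imwrite("pics/d.png",np.hstack(ims))
```

```text
clk 9.62 tcp [ 0.5064 -0.2492  0.2289] yaw 78.28 slide [129.7 546.3   3.9] turn z -6.52 tilt [ 0.0119 -0.0087] q6 -2.02 gap 0.256 F [ 0.9 -0.4 -1.2]
```

View pics/d.png

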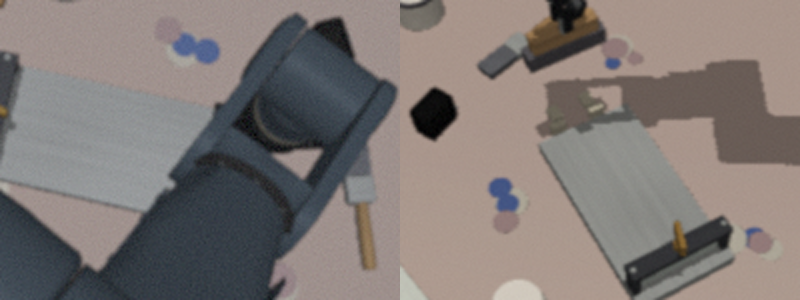

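Request:
{"api": "jog_arm", "payload": {
  "increments": [
    {"slide": [4.6,19.5,0],"rotation": [0,0,0]},
    {"slide": [9.2,38.7,0],"rotation": [0,0,0]},
    {"slide": [9.2,38.7,0],"rotation": [0,0,0]},
    {"slide": [9.2,38.7,0],"rotation": [0,0,0]},
    {"slide": [9.2,38.7,0],"rotation": [0,0,0]},
    {"slide": [9.2,38.7,0],"rotation": [0,0,0]},
    {"slide": [9.2,38.7,0],"rotation": [0,0,0]},
    {"slide": [9.2,38.7,0],"rotation": [0,0,0]},
    {"slide": [9.2,38.7,0],"rotation": [0,0,0]},
    {"slide": [9.2,38.7,0],"rotation": [0,0,0]},
    {"slide": [9.2,38.7,0],"rotation": [0,0,0]},
    {"slide": [9.2,38.7,0],"rotation": [0,0,0]}
  ]
}}

```text
clock: 10.72
tool_pos: [0.4874, 0.212, 0.2193]
orientation: [0.102, 0.995, -0.001, -0.002]
wrist_force: [0.4, -0.7, -0.6]
finger_gap: 0.252
```

Request:
{"api": "jog_arm", "payload": {
  "increments": [
    {"slide": [9.2,38.7,0],"rotation": [0,0,0]},
    {"slide": [9.2,38.7,0],"rotation": [0,0,0]},
    {"slide": [5,20,0],"rotation": [0,0,0]},
    {"slide": [0,0,0],"rotation": [0,0,-3.3]},
    {"slide": [0,0,0],"rotation": [0,0,-3.2]},
    {"slide": [0,0,0],"rotation": [0,0,0]},
    {"slide": [0,0,0],"rotation": [0,0,0]}
  ]
}}

```text
clock: 11.3
tool_pos: [0.4852, 0.31, 0.2195]
orientation: [0.047, 0.999, -0.001, -0.002]
wrist_force: [-0.4, 0.1, -1.2]
finger_gap: 0.254
```

Run:
```python
from h import *
go(.4905,.312,.044,84.8)
ims=[]
for c,n in (("top",(370,210)),("scene",(300,180))):
    im=bot.get_image(c)[:,:,::-1]; x,y=n
    ims.append(cv2.resize(im[y-60:y+60,x-80:x+80],(400,300),interpolation=cv2.INTER_CUBIC))
cv2.imwrite("pics/e.png",np.hstack(ims))
```

```text
clk 11.3 tcp [0.4852 0.31   0.2195] yaw 84.66 slide [ -5.8   2.9 175.5] turn z -0.14 tilt [-0.0042 -0.0016] q6 -1.1 gap 0.254 F [-0.4  0.1 -1.2]
```

View pics/e.png

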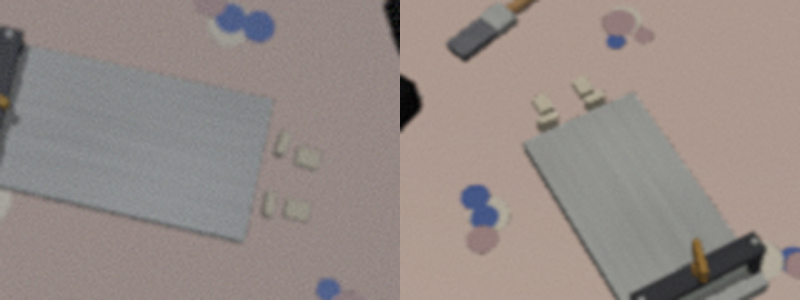

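Run:
```python
from h import *
T=lambda p:np.array([290+p[0]/2.5,150+p[1]/2.5]); S=lambda p:np.array([220+(p[0]-400)/2.5,120+p[1]/2.5])
for n,a,b in (("flat",(308,157),(543,104)),("flat",(298,209),(584,90)),("edge",(282,143),(547,118)),("edge",(268,205),(594,100))):
    Ps=[]
    for z in np.arange(-.01,.05,.002): Ps.append((np.linalg.norm((ray("top",T(a),z)-ray("scene",S(b),z))[0]),z))
    print(n,min(Ps),ray("top",T(a),.012)[0],ray("scene",S(b),.012)[0])
```

```text
flat (np.float64(0.0029289012302743185), np.float64(0.002)) [ 0.52033661 -0.28266349  0.012     ] [ 0.52384769 -0.27591371  0.012     ]
flat (np.float64(0.006222512809245685), np.float64(-0.008)) [ 0.45962502 -0.27008732  0.012     ] [ 0.46633063 -0.25665116  0.012     ]
edge (np.float64(0.0006038267611685477), np.float64(0.014)) [ 0.53634505 -0.25272611  0.012     ] [ 0.53463542 -0.25367173  0.012     ]
edge (np.float64(0.0012361404984554199), np.float64(0.008000000000000002)) [ 0.46372914 -0.23561113  0.012     ] [ 0.46715433 -0.23410942  0.012     ]
```

All four chips are off the plate: two are flat and two are on edge beyond the -y end, with visible surfaces under about 14 mm. Next I'll stand the scraper back on its old spot.

Request:
{"api": "jog_arm", "payload": {
  "increments": [
    {"slide": [-5,2,20],"rotation": [0,0,0]},
    {"slide": [0,0,35],"rotation": [0,0,0]},
    {"slide": [0,0,35],"rotation": [0,0,0]},
    {"slide": [0,0,35],"rotation": [0,0,0]},
    {"slide": [0,0,25],"rotation": [0,0,0]},
    {"slide": [0,0,12],"rotation": [0,0,0]},
    {"slide": [0,0,7],"rotation": [0,0,0]},
    {"slide": [0,0,4],"rotation": [0,0,0]},
    {"slide": [0,0,2],"rotation": [0,0,0]},
    {"slide": [0,0,1],"rotation": [0,0,0]},
    {"slide": [0,0,0],"rotation": [0,0,0]}
  ]
}}

```text
clock: 12.32
tool_pos: [0.493, 0.3121, 0.0467]
orientation: [0.046, 0.999, 0.001, 0.001]
wrist_force: [0.1, 0.2, -1.7]
finger_gap: 0.255
```

```bash
python3 -c "
from h import *
go(.4905,.312,.0422,84.8)"
```

```text
clk 12.32 tcp [0.493  0.3121 0.0467] yaw 84.7 slide [ 2.5 -0.3  4.5] turn z -0.1 tilt [0.0024 0.001 ] q6 -1.11 gap 0.255 F [ 0.1  0.2 -1.7]
```

Request:
{"api": "jog_arm", "payload": {
  "increments": [
    {"slide": [0,0,2],"rotation": [0,0,0]},
    {"slide": [0,0,1.5],"rotation": [0,0,0]},
    {"slide": [0,0,1],"rotation": [0,0,0]},
    {"slide": [0,0,0],"rotation": [0,0,0]},
    {"slide": [0,0,0],"rotation": [0,0,0]}
  ]
}}

```text
clock: 12.73
tool_pos: [0.4925, 0.3121, 0.0422]
orientation: [0.046, 0.999, 0.0, 0.001]
wrist_force: [-1.4, 0.3, 4.8]
finger_gap: 0.256
```

Request:
{"api": "jog_arm", "payload": {
  "increments": [
    {"slide": [0,0,0],"rotation": [0,0,0]},
    {"slide": [0,0,0],"rotation": [0,0,0]},
    {"slide": [0,0,0],"rotation": [0,0,0]},
    {"slide": [0,0,0],"rotation": [0,0,0]},
    {"slide": [0,0,0],"rotation": [0,0,0]},
    {"slide": [0,0,0],"rotation": [0,0,0]},
    {"slide": [0,0,0],"rotation": [0,0,0]},
    {"slide": [0,0,0],"rotation": [0,0,0]}
  ],
  "gripper": 0
}}

```text
clock: 13.4
tool_pos: [0.492, 0.3117, 0.0409]
orientation: [0.046, 0.999, -0.0, -0.0]
wrist_force: [-0.4, -0.9, 0.7]
finger_gap: 0.995
```

```bash
python3 -c "
from h import *
go(.568,.081,.19,-33)"
```

```text
clk 13.4 tcp [0.492  0.3117 0.0409] yaw 84.7 slide [ -96.9 -222.7 -149.1] turn z 117.7 tilt [-0.0001 -0.0001] q6 -1.11 gap 0.995 F [-0.4 -0.9  0.7]
```

Request:
{"api": "jog_arm", "payload": {
  "increments": [
    {"slide": [0,0,-12],"rotation": [0,0,0]},
    {"slide": [0,0,-30],"rotation": [0,0,0]},
    {"slide": [0,0,-36],"rotation": [0,0,0]},
    {"slide": [0,0,-36],"rotation": [0,0,0]},
    {"slide": [0,0,-36],"rotation": [0,0,0]},
    {"slide": [-13.8,-31.8,0],"rotation": [0,0,0]},
    {"slide": [-13.8,-31.8,0],"rotation": [0,0,0]},
    {"slide": [-13.8,-31.8,0],"rotation": [0,0,0]},
    {"slide": [-13.8,-31.8,0],"rotation": [0,0,0]},
    {"slide": [-13.8,-31.8,0],"rotation": [0,0,0]},
    {"slide": [-13.8,-31.8,0],"rotation": [0,0,0]},
    {"slide": [-13.8,-31.8,0],"rotation": [0,0,0]}
  ]
}}

```text
clock: 14.4
tool_pos: [0.5679, 0.0795, 0.1921]
orientation: [0.046, 0.999, 0.0, 0.0]
wrist_force: [0.3, -0.0, 0.3]
finger_gap: 1.003
```

Request:
{"api": "jog_arm", "payload": {
  "increments": [
    {"slide": [0,0,0],"rotation": [0,0,6.9]},
    {"slide": [0,0,0],"rotation": [0,0,6.9]},
    {"slide": [0,0,0],"rotation": [0,0,6.9]},
    {"slide": [0,0,0],"rotation": [0,0,6.9]},
    {"slide": [0,0,0],"rotation": [0,0,6.9]},
    {"slide": [0,0,0],"rotation": [0,0,6.9]},
    {"slide": [0,0,0],"rotation": [0,0,6.9]},
    {"slide": [0,0,0],"rotation": [0,0,6.9]},
    {"slide": [0,0,0],"rotation": [0,0,6.9]},
    {"slide": [0,0,0],"rotation": [0,0,6.9]},
    {"slide": [0,0,0],"rotation": [0,0,6.9]},
    {"slide": [0,0,0],"rotation": [0,0,6.9]}
  ]
}}

```text
clock: 15.4
tool_pos: [0.5676, 0.0811, 0.192]
orientation: [0.697, 0.717, 0.0, 0.0]
wrist_force: [-0.1, 0.7, -0.5]
finger_gap: 1.0
```

Request:
{"api": "jog_arm", "payload": {
  "increments": [
    {"slide": [0,0,0],"rotation": [0,0,6.9]},
    {"slide": [0,0,0],"rotation": [0,0,6.9]},
    {"slide": [0,0,0],"rotation": [0,0,6.9]},
    {"slide": [0,0,0],"rotation": [0,0,6.9]},
    {"slide": [0,0,0],"rotation": [0,0,7.1]},
    {"slide": [0,0,0],"rotation": [0,0,0]},
    {"slide": [0,0,0],"rotation": [0,0,0]}
  ]
}}

```text
clock: 15.98
tool_pos: [0.5677, 0.0812, 0.1917]
orientation: [0.877, 0.48, 0.0, 0.0]
wrist_force: [-0.2, -1.1, -0.2]
finger_gap: 0.999
```

Run:
```python
from h import *
go(.568,.081,.105,-33)
im=bot.get_image("scene")[:,:,::-1]
A=cv2.resize(im[190:300,310:450],(700,550),interpolation=cv2.INTER_CUBIC)
cv2.imwrite("pics/f.png",A)
for d in bot.recognise("scene","wing")[:2]: print(d)
for d in bot.recognise("scene","scraper")[:3]: print(d)
```

```text
clk 15.98 tcp [0.5677 0.0812 0.1917] yaw -32.61 slide [ 0.   0.3 86.7] turn z 0.39 tilt [ 0.0006 -0.    ] q6 0.52 gap 0.999 F [-0.2 -1.1 -0.2]
{'point': [0.5732, 0.084, 0.1234], 'p': 0.56}
{'point': [0.5074, 0.3172, 0.0619], 'p': 0.84}
```

View pics/f.png

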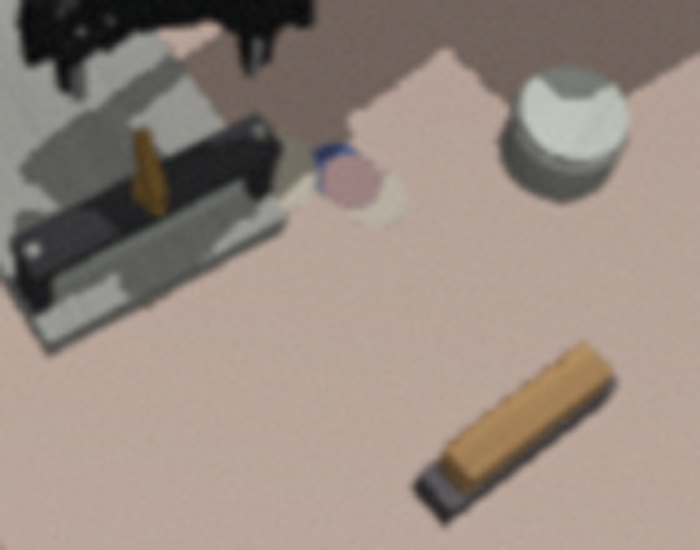

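The scraper stands upright at crop (520,420) and the wing is clear at (150,175). Descending onto the wing now.

Request:
{"api": "jog_arm", "payload": {
  "increments": [
    {"slide": [0,0,20],"rotation": [0,0,0]},
    {"slide": [0,0,25],"rotation": [0,0,0]},
    {"slide": [0,0,20],"rotation": [0,0,0]},
    {"slide": [0,0,12],"rotation": [0,0,0]},
    {"slide": [0,0,6],"rotation": [0,0,0]},
    {"slide": [0,0,2.5],"rotation": [0,0,0]},
    {"slide": [0,0,0],"rotation": [0,0,0]},
    {"slide": [0,0,0],"rotation": [0,0,0]}
  ]
}}

```text
clock: 16.8
tool_pos: [0.5684, 0.0811, 0.1062]
orientation: [0.878, 0.479, 0.001, 0.0]
wrist_force: [-0.3, -0.7, -0.3]
finger_gap: 1.0
```

Request:
{"api": "jog_arm", "payload": {
  "increments": [
    {"slide": [0,0,0],"rotation": [0,0,0]},
    {"slide": [0,0,0],"rotation": [0,0,0]},
    {"slide": [0,0,0],"rotation": [0,0,0]},
    {"slide": [0,0,0],"rotation": [0,0,0]},
    {"slide": [0,0,0],"rotation": [0,0,0]},
    {"slide": [0,0,0],"rotation": [0,0,0]},
    {"slide": [0,0,0],"rotation": [0,0,0]},
    {"slide": [0,0,0],"rotation": [0,0,0]},
    {"slide": [0,0,0],"rotation": [0,0,0]},
    {"slide": [0,0,0],"rotation": [0,0,0]}
  ],
  "gripper": 1,
  "force": 60
}}

```text
clock: 17.63
tool_pos: [0.5692, 0.0804, 0.106]
orientation: [0.878, 0.479, 0.001, 0.001]
wrist_force: [3.5, -3.4, 1.2]
finger_gap: 0.082
```

```bash
python3 -c "
from h import *
go(.568,.081,.105,-101.84); print(bot.get_state()['torque'])"
```

```text
clk 17.63 tcp [0.5692 0.0804 0.106 ] yaw -32.78 slide [-0.1 -1.3  1. ] turn z 69.06 tilt [ 0.0031 -0.0012] q6 0.52 gap 0.082 F [ 3.5 -3.4  1.2]
[-0.77071389 -0.51399062  0.04767749]
```

Request:
{"api": "jog_arm", "payload": {
  "increments": [
    {"slide": [0,0,0],"rotation": [0,0,4]},
    {"slide": [0,0,0],"rotation": [0,0,6]},
    {"slide": [0,0,0],"rotation": [0,0,6]},
    {"slide": [0,0,0],"rotation": [0,0,6]},
    {"slide": [0,0,0],"rotation": [0,0,6]},
    {"slide": [0,0,0],"rotation": [0,0,6]},
    {"slide": [0,0,0],"rotation": [0,0,6]},
    {"slide": [0,0,0],"rotation": [0,0,6]},
    {"slide": [0,0,0],"rotation": [0,0,6]},
    {"slide": [0,0,0],"rotation": [0,0,6]},
    {"slide": [0,0,0],"rotation": [0,0,2]},
    {"slide": [0,0,0],"rotation": [0,0,0]}
  ]
}}

```text
clock: 18.63
tool_pos: [0.5696, 0.0798, 0.106]
orientation: [1.0, -0.025, 0.002, 0.001]
wrist_force: [3.9, -6.4, 0.5]
finger_gap: 0.079
```

```bash
python3 -c "
from h import *
go(.568,.081,.105,-101.84); print(bot.get_state()['torque'])"
```

```text
clk 18.63 tcp [0.5696 0.0798 0.106 ] yaw -92.83 slide [-1.6 -1.2  1. ] turn z 9.01 tilt [ 0.0039 -0.0022] q6 1.57 gap 0.079 F [ 3.9 -6.4  0.5]
[-0.97676106 -0.58339794  0.04109859]
```

Request:
{"api": "jog_arm", "payload": {
  "increments": [
    {"slide": [0,0,0],"rotation": [0,0,2]},
    {"slide": [0,0,0],"rotation": [0,0,2]},
    {"slide": [0,0,0],"rotation": [0,0,2]},
    {"slide": [0,0,0],"rotation": [0,0,1]},
    {"slide": [0,0,0],"rotation": [0,0,0]}
  ]
}}

```text
clock: 19.05
tool_pos: [0.5696, 0.0797, 0.106]
orientation: [0.996, -0.085, 0.002, 0.001]
wrist_force: [3.5, -5.9, 0.5]
finger_gap: 0.083
```

```bash
python3 -c "
from h import *
go(.568,.081,.105,-101.84); print(bot.get_state()['torque'])"
```

```text
clk 19.05 tcp [0.5696 0.0797 0.106 ] yaw -99.79 slide [-1.8 -1.   1. ] turn z 2.05 tilt [ 0.0039 -0.0023] q6 1.69 gap 0.083 F [ 3.5 -5.9  0.5]
[-1.08768129 -0.59679802 -0.00532757]
```

Request:
{"api": "jog_arm", "payload": {
  "increments": [
    {"slide": [0,0,0],"rotation": [0,0,2]},
    {"slide": [0,0,0],"rotation": [0,0,2]},
    {"slide": [0,0,0],"rotation": [0,0,0]}
  ]
}}

```text
clock: 19.3
tool_pos: [0.5696, 0.0796, 0.106]
orientation: [0.993, -0.12, 0.002, 0.001]
wrist_force: [3.1, -6.6, 0.5]
finger_gap: 0.083
```

```bash
python3 -c "
from h import *
go(.568,.081,.105,-101.84); print(bot.get_state()['torque'],bot.get_state()['tau'][5])"
```

```text
clk 19.3 tcp [0.5696 0.0796 0.106 ] yaw -103.81 slide [-1.9 -1.   1. ] turn z -1.97 tilt [ 0.0039 -0.0025] q6 1.76 gap 0.083 F [ 3.1 -6.6  0.5]
[-1.01494568 -0.64011756  0.11705971] 0.2722956519573927
```

Request:
{"api": "jog_arm", "payload": {
  "increments": [
    {"slide": [0,0,0],"rotation": [0,0,1.5]},
    {"slide": [0,0,0],"rotation": [0,0,1.5]},
    {"slide": [0,0,0],"rotation": [0,0,0]}
  ]
}}

```text
clock: 19.55
tool_pos: [0.5696, 0.0796, 0.106]
orientation: [0.989, -0.145, 0.002, 0.001]
wrist_force: [2.7, -5.2, -0.2]
finger_gap: 0.081
```

```bash
python3 -c "
from h import *
go(.568,.081,.105,-101.84); print(bot.get_state()['torque'],bot.get_state()['tau'][5])"
```

```text
clk 19.55 tcp [0.5696 0.0796 0.106 ] yaw -106.67 slide [-1.9 -0.9  1. ] turn z -4.83 tilt [ 0.0039 -0.003 ] q6 1.81 gap 0.081 F [ 2.7 -5.2 -0.2]
[-0.97600432 -0.63832495  0.49781517] 0.6531411409378052
```

The torque about z climbed from about 0.1 to 0.5 N m at yaw −104 to −107°, close to the −102° predicted from the bed pose, so the screw is seated. I'll hold briefly, then back off to about −12.5°.

Request:
{"api": "jog_arm", "payload": {
  "increments": [
    {"slide": [0,0,0],"rotation": [0,0,1]},
    {"slide": [0,0,0],"rotation": [0,0,0]},
    {"slide": [0,0,0],"rotation": [0,0,0]},
    {"slide": [0,0,0],"rotation": [0,0,0]}
  ]
}}

```text
clock: 19.88
tool_pos: [0.5696, 0.0796, 0.106]
orientation: [0.988, -0.153, 0.002, 0.001]
wrist_force: [3.3, -5.8, 0.0]
finger_gap: 0.083
```

```bash
python3 -c "
from h import *
go(.568,.081,.105,-12.5); print(bot.get_state()['torque'],bot.get_state()['tau'][5])"
```

```text
clk 19.88 tcp [0.5696 0.0796 0.106 ] yaw -107.59 slide [-1.9 -0.9  1. ] turn z -95.09 tilt [ 0.0039 -0.0032] q6 1.83 gap 0.083 F [ 3.3 -5.8  0. ]
[-1.0506122  -0.65758151  0.61614222] 0.6308643892407417
```

Request:
{"api": "jog_arm", "payload": {
  "increments": [
    {"slide": [0,0,0],"rotation": [0,0,-4]},
    {"slide": [0,0,0],"rotation": [0,0,-6]},
    {"slide": [0,0,0],"rotation": [0,0,-6]},
    {"slide": [0,0,0],"rotation": [0,0,-6]},
    {"slide": [0,0,0],"rotation": [0,0,-6]},
    {"slide": [0,0,0],"rotation": [0,0,-6]},
    {"slide": [0,0,0],"rotation": [0,0,-6]},
    {"slide": [0,0,0],"rotation": [0,0,-6]},
    {"slide": [0,0,0],"rotation": [0,0,-6]},
    {"slide": [0,0,0],"rotation": [0,0,-6]},
    {"slide": [0,0,0],"rotation": [0,0,-6]},
    {"slide": [0,0,0],"rotation": [0,0,-6]}
  ]
}}

```text
clock: 20.88
tool_pos: [0.5692, 0.0803, 0.106]
orientation: [0.897, 0.442, 0.001, 0.001]
wrist_force: [3.0, -4.2, 0.4]
finger_gap: 0.077
```

Request:
{"api": "jog_arm", "payload": {
  "increments": [
    {"slide": [0,0,0],"rotation": [0,0,-6]},
    {"slide": [0,0,0],"rotation": [0,0,-6]},
    {"slide": [0,0,0],"rotation": [0,0,-6]},
    {"slide": [0,0,0],"rotation": [0,0,-5]},
    {"slide": [0,0,0],"rotation": [0,0,-2]},
    {"slide": [0,0,0],"rotation": [0,0,0]},
    {"slide": [0,0,0],"rotation": [0,0,0]},
    {"slide": [0,0,0],"rotation": [0,0,0]}
  ]
}}

```text
clock: 21.55
tool_pos: [0.569, 0.0804, 0.106]
orientation: [0.782, 0.624, 0.001, 0.001]
wrist_force: [3.6, -4.1, 1.9]
finger_gap: 0.077
```

Run:
```python
from h import *
go(.568,.081,.105,-12.5); print(bot.get_state()['torque'],bot.get_state()['tau'][5])
im=bot.get_image("scene")[:,:,::-1]
cv2.imwrite("pics/g.png",cv2.resize(im[100:300,240:450],(630,600),interpolation=cv2.INTER_CUBIC))
```

```text
clk 21.55 tcp [0.569  0.0804 0.106 ] yaw -12.81 slide [ 0.3 -1.1  1. ] turn z -0.31 tilt [ 0.0027 -0.001 ] q6 0.17 gap 0.077 F [ 3.6 -4.1  1.9]
[-0.7125945  -0.46570917  0.01551218] -0.0327283947262913
```

View pics/g.png

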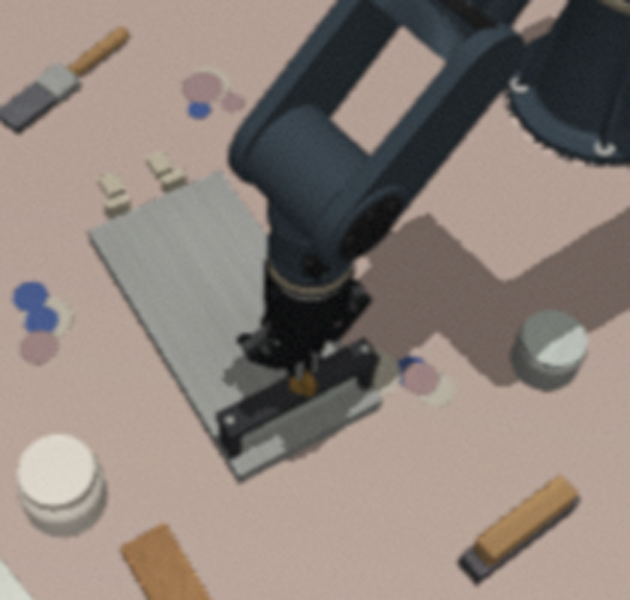

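The wing at (303,383) is gripped and lies along the bed's y. The chips at (115,190) and (165,170) are off the plate, and the scraper stands at (520,530). Handing in.

```bash
python3 -c "
from h import *
print(bot.hand_in())
go(.568,.081,.105,-12.5)"
```

```text
the job is handed in; nothing more can be done
None
the job is handed in; nothing more can be done
```

I wiped all four chips off the plate with the scraper and stood it back upright near its starting spot. I then seated the thumbscrew, backed it off a quarter turn and handed in with it still gripped, at about 21.6 s on the clock.

**Chips:** The pictures show all four beyond the bed's open end, two flat and two on edge. The two on edge triangulated to about 8–14 mm above the bench. The two flat ones gave a rough reading of about −8 to +2 mm, which fits chips lying on the bench.

**Scraper:** The last picture shows it upright, let go and off the bed. In the closing picture, the tub, the purple-free bench area and the other things in view look undisturbed, but I did not re-measure the bystanders.

**Thumbscrew:**
- **Seating:** It seated against a clear torque rise of about 0.1 to 0.6 N m.
- **Seat angle:** The seat showed about 1–2° past the angle I predicted from the bed pose, which I put down to give in the arm and grip.
- **Back-off:** The gripper ended about 90° from the estimated seat, with the torque near zero.
- **Not measured:** I judged the screw's angle from the gripper's yaw. A side force of about 5 N stayed on the wrist while gripping.

One move call was refused for its row format before anything moved, and I sent it again correctly.

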